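# Stand the seal tamp in its cup

### The arm

A 6-joint arm with a two-finger parallel gripper is mounted at the origin on the work surface. World frame = base frame: x ahead of the robot, y to its left, z up, the work surface at z = 0. Lengths are in m, angles in degrees, forces in N, time in s.
With the tool pointing down it reaches from about 0.35 to 0.975 m from the base axis. Payload 17.4 kg.
Tool frame: the origin (TCP) lies on the centre line of the jaws, within the pads' length; the fingertips stand 14 mm ahead of it and the grasp point (between the pads) lies 5 mm behind it; z points along the fingers, y is the line along which they close (so a half turn about z gives the same grasp; the last joint's range is limited). The gripper opens to 85 mm and grips with 20 to 120 N. Pads are 22 mm wide; open, the fingers measure 114 mm over their backs; the gripper's body (76 mm by 85 mm) begins 54 mm behind the grasp point. The pads swing forward as they close: fully open they stand 13 mm farther back than shut.
Start: joints at [67.62, 6.646, 82.598, -0, 90.757, -2.166], TCP at [0.233, 0.633, 0.245] pointing down, gripper open.
Joint ranges: [-162.19, 162.19], [-47.58, 125.68], [4.15, 143.07], [-65.23, 245.23], [0.69, 171.88], [-170.13, 170.13]. Speed limits (degrees/s): [108.29, 108.29, 127.2, 180, 180, 180].

### API

Orientations are given as a 3x3 rotation matrix whose columns are the frame's x, y, z axes.
In Python, from cell import goto, move_l, move_joints, gripper_open, grab, wait, ik, read_state, camera, camera_params, MotionError, sign_off gives the robot as it stands. The module is installed in compiled form; this text tells all that it offers. Calls block until the motion is done:
- goto(position, orientation): joint-space move of the TCP to a pose.
- move_l(position, rotation=None, v=0.15, max_force=None): straight line of the TCP; rotation=None keeps the orientation; v is the mean speed in m/s. With max_force (N) it stops when the force on the tool has changed by that much, and returns True; else False.
- move_joints(angles): joint-space move.
- gripper_open() and grab(): open the fingers fully, or close them until they stop; the grip force is fixed at half the most.
- wait(seconds).
- ik(position, orientation): joint angles nearest the present ones, or None.
- read_state(): the state.
- camera(name): name is "scene" or "side" or "wrist"; returns the picture (384x512x3 uint8, red, green, blue); there is no depth.
- camera_params(name): a dict with "fx", "fy", "cx", "cy" (pixels), "extrinsics" (4x4, takes a point from camera to world coordinates). Camera axes: x right, y up, looking along -z (the intrinsics and any distortion apply to the point x, -y, -z); pixel columns grow to the right and rows downward; lengths in m; the calibration is good to about 2 mm. A picture is of the moment at which its call begins: read the wrist's pose just before it. camera_params takes no time and is no camera call; for the wrist camera it gives the pose at the moment of the call.
A pose or a line that the arm cannot do raises MotionError and nothing moves.
- sign_off(): hands the job in; it is judged then, once.
The state is a dict: "t": time; "qpos": joint angles; "joint_velocities": joint speeds; "joint_efforts": joint torques, N m; "ee_pos": TCP position; "tool_rot": TCP orientation; "ft_force": force on the tool from outside, world axes, zero at the start; "moment": the same for the moment, N m; "gripper_width": opening from 0.0 (shut) to 1.0 (fully open); "grasp_force": force on a finger pad.
Only numpy, scipy, OpenCV 4.12 (cv2) and the standard library are available. Lean on these libraries where they do the work, as an engineer would, in place of code of your own. Each camera call takes 0.05 s, during which the arm holds its last target. There are 200 camera calls.

### The job

Put the wooden tamp away in two holds. Lift it from its low cradle, lay it in the sloping rest with its brass foot at the bottom and its red head up, and let go; then take it again another way and stand it, brass foot down, in the terracotta cup, lowering it well into the cup before you let go rather than dropping it in. Leave everything else on the table where it is.

Things in the scene. Friction and masses are not known exactly. Their poses are not given: they have to be found in the camera images.
- tamp_mid (a point): middle of the tamp, half-way along its axis; x points from foot to head. A loose round wooden rod 200 mm long, about 140 g, balancing at x=-15 mm. Brown shaft: diameter 20 mm, x=-70 to +80 mm. It starts level in the cradle, axis 35 mm above the table, head roughly away from the robot; it may roll about its axis
- tamp_foot (a point): centre of the tamp's flat brass foot end, at x=-100 mm (axes as tamp_mid). Brass foot: diameter 22 mm, x=-100 to -70 mm
- tamp_head (a point): centre of the tamp's red head end, at x=+100 mm (axes as tamp_mid). Red head: diameter 28 mm, x=+80 to +100 mm
- cradle: low fixed cradle, origin on the table under the lying tamp's middle (within 4 mm), x towards its head, z up. Base plate 130 x 70 x 8 mm centred at x=-20 mm; two blocks 10 mm thick at x=-60 and +10 mm, 60 mm wide in y, with a notch 23 mm wide, floor 25 mm and top 38 mm above the table. The tamp is free from x=+15 mm up to its head
- rest: fixed sloping rest, origin on the table, z up. A channel rises at 45 degrees towards +x, open above and at its upper end, a dark stop plate across its lower end. Inside 30 mm wide, 105 mm long; walls 6 mm thick, 14 mm high over the floor; the upper 95 mm of a tamp laid in it stands free. Base plate 160 x 80 x 10 mm centred at x=-10 mm; post under the channel at x=+10 mm
- rest_foot (a point): where the centre of the tamp's foot end comes when it lies in the rest against the stop: 11 mm above the channel floor, at x=-60, y=0, z=34 mm in the rest's frame. The stop face passes through it. Friction may hold the tamp a little short of the stop, which is fine
- rest_head (a point): where the centre of the tamp's head end then comes: at x=+81, y=0, z=175 mm in the rest's frame
- cup: fixed round terracotta cup on a square dark wooden base (90 x 90 x 10 mm), origin on the table on its axis, z up. Outside 56 mm wide below, 62 mm at the rim; wall 6 mm (inside 44 mm wide at the bottom, 50 mm at the rim); rim 90 mm, inner floor 18 mm above the table. A tamp let go in it leans a little against the rim
- cup_rim (a point): centre of the cup's mouth, 90 mm above the table
- cup_floor (a point): centre of the cup's inner floor, 18 mm above the table
- bulla: bystander: flat lead disc, diameter 42 mm, 10 mm high, origin at its underside
- die: bystander: small brass seal die standing upright, diameter 32 mm, 37 mm high, origin at its underside
- dish: bystander: shallow terracotta dish, diameter 120 mm, 28 mm high
- weight: bystander: blackened iron weight with a knob, diameter 70 mm, 75 mm high
- jar: bystander: amber glass jar, diameter 60 mm, 75 mm high
- brush: bystander: brush 170 mm long lying to the left
Things that resemble listed ones, but are neither listed nor needed, are in the scene too. Leave any blue look-alike of the part that bears tamp_mid alone.

How it is judged:
By the outcome, as a careful person would: the job done as asked, in the order asked, and still so for the second after the job is handed in, with the robot touching nothing.
It also fails if it takes over 53 s, if anything falls off the work surface, if the arm or the gripper's body presses on something with over 40 N, if the wrist force passes 120 N, or if a joint passes its speed limit or range.

## Working session

There is one attempt and no reset: what is moved stays moved. The work goes in short steps, each a Python script; the robot and the scene stay as the last script left them, time stands still between calls to the robot, and variables do not carry over. Pictures are saved under pics/ and viewed, at most 10 in all, crops included, and the job is handed in when it is done.

```bash
mkdir -p pics; python3 - <<'E'
from cell import *
import cv2,numpy as np
np.set_printoptions(precision=4,suppress=True)
for n in("scene","side"):
    im=camera(n); cv2.imwrite(f"pics/{n}0.png",im[:,:,::-1]); print(n,camera_params(n))
print(read_state()["t"],read_state()["gripper_width"])
E
```

```text
scene {'fx': 440.2240574307201, 'fy': 440.2240574307201, 'cx': 260.40752226461325, 'cy': 189.6952334884246, 'extrinsics': array([[ 0.3704, -0.6152,  0.6959,  1.302 ],
       [ 0.9288,  0.2399, -0.2823, -0.2725],
       [ 0.0067,  0.751 ,  0.6603,  0.8695],
       [ 0.    ,  0.    ,  0.    ,  1.    ]])}
side {'fx': 350.7190693541353, 'fy': 350.7190693541353, 'cx': 260.8412036687337, 'cy': 198.9515076777338, 'extrinsics': array([[ 0.7288,  0.4447, -0.5207,  0.072 ],
       [-0.6846,  0.4594, -0.5659, -0.4336],
       [-0.0124,  0.7689,  0.6393,  0.6941],
       [ 0.    ,  0.    ,  0.    ,  1.    ]])}
0.1 1.0024538286040439
```

View pics/scene0.png

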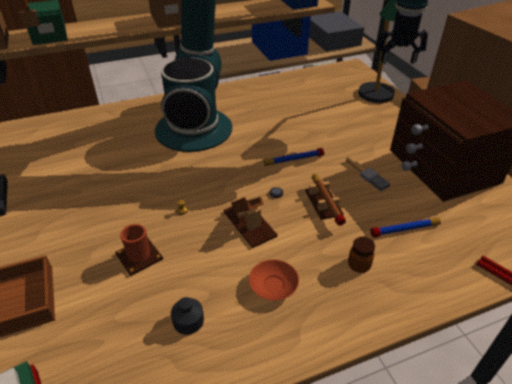

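View pics/side0.png

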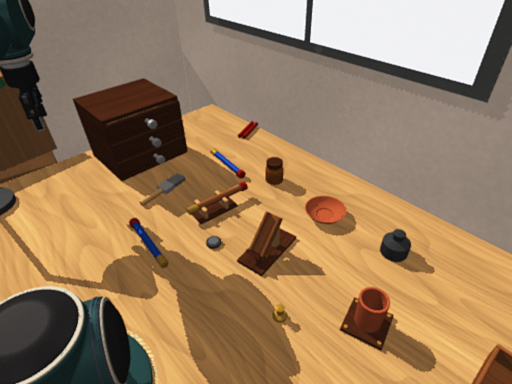

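Scene view: the tamp lies in its cradle from about (317,178) to its red head at (340,219), the rest is at (250,220) and the cup mouth at (134,232). In the side view the tamp runs (193,208) to (244,186), with the rest at (267,240) and the cup mouth at (373,296). The blue rods are look-alikes. I'll make an enlarged montage and a rough localisation.

```bash
cat > h.py <<'E'
from cell import *
import cv2,numpy as np
np.set_printoptions(precision=4,suppress=True)
def ray(P,u,v):
    E=P["extrinsics"]; d=E[:3,:3]@np.array([(u-P["cx"])/P["fx"],-(v-P["cy"])/P["fy"],-1]); return E[:3,3],d/np.linalg.norm(d)
def onz(P,u,v,z):
    o,d=ray(P,u,v); return o+d*(z-o[2])/d[2]
def tri(rs):
    A=sum(np.eye(3)-np.outer(d,d) for o,d in rs); b=sum((np.eye(3)-np.outer(d,d))@o for o,d in rs)
    X=np.linalg.solve(A,b); return X,[np.linalg.norm((np.eye(3)-np.outer(d,d))@(X-o)) for o,d in rs]
def proj(P,X):
    E=P["extrinsics"]; c=E[:3,:3].T@(np.asarray(X)-E[:3,3]); return np.array([P["cx"]+P["fx"]*c[0]/-c[2],P["cy"]-P["fy"]*c[1]/-c[2]])
E
python3 - <<'E'
from h import *
S=camera_params("scene");D=camera_params("side")
print("head",tri([ray(S,340,218),ray(D,244,186)]))
print("foot",tri([ray(S,317,178),ray(D,193,208)]))
print("cup",tri([ray(S,134,232),ray(D,373,296)]),onz(S,134,232,.09))
print("restbase",[onz(S,u,v,.01) for u,v in((224,208),(275,237),(250,222))])
a=cv2.imread("pics/scene0.png");b=cv2.imread("pics/side0.png")
c=lambda im,x,y:cv2.resize(im[y:y+75,x:x+100],(400,300),interpolation=cv2.INTER_CUBIC)
cv2.imwrite("pics/m.png",np.vstack([np.hstack([c(a,200,180),c(a,285,160)]),np.hstack([c(b,225,205),c(b,170,165)])]))
P=camera_params("wrist");print(P,read_state()["tool_rot"],read_state()["ee_pos"])
E
```

```text
head (array([0.6126, 0.2335, 0.0387]), [np.float64(0.004202784730479576), np.float64(0.004202784730479534)])
foot (array([0.4401, 0.2552, 0.0384]), [np.float64(0.0023934808995191826), np.float64(0.0023934808995191856)])
cup (array([ 0.5153, -0.2797,  0.0924]), [np.float64(0.0006438210843898918), np.float64(0.0006438210843900922)]) [ 0.5131 -0.2804  0.09  ]
restbase [array([ 0.4314, -0.0296,  0.01  ]), array([0.5854, 0.0609, 0.01  ]), array([0.5097, 0.0191, 0.01  ])]
{'fx': 305.939399393215, 'fy': 305.939399393215, 'cx': 257.1747166886539, 'cy': 189.32085536744384, 'extrinsics': array([[ 0.3457, -0.892 , -0.2911,  0.1595],
       [ 0.9383,  0.3279,  0.1096,  0.6613],
       [-0.0023, -0.3111,  0.9504,  0.3726],
       [ 0.    ,  0.    ,  0.    ,  1.    ]])} [[-0.9384  0.3456 -0.0004]
 [ 0.3456  0.9384 -0.001 ]
 [ 0.     -0.0011 -1.    ]] [0.2332 0.6333 0.2446]
```

View pics/m.png

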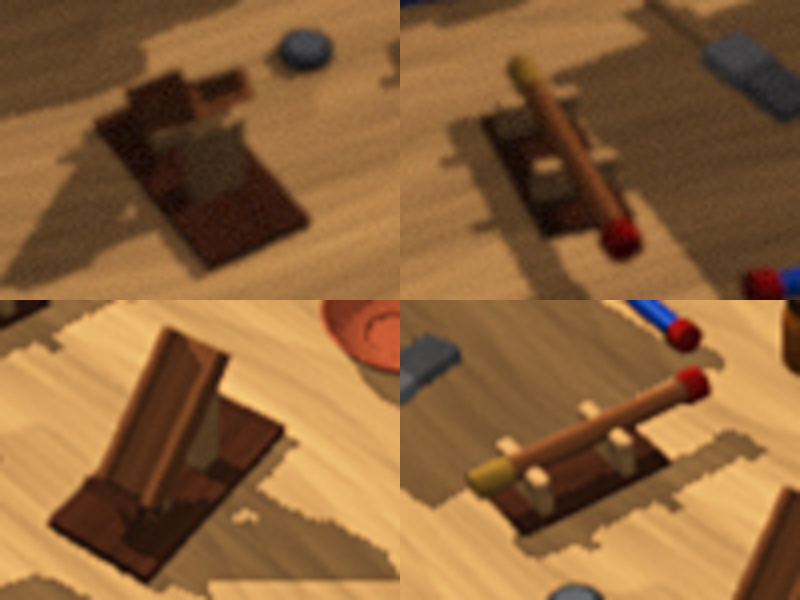

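Montage: the rest rises away from the side camera, with base corners at scene (224,212), (252,247), (277,235). The tamp's brass foot is at scene (415/4 scale) near (315,177) and its red head near (340,219). Next I'll take a wrist view over the middle and compute the corners.

```bash
python3 - <<'E'
from h import *
S=camera_params("scene");D=camera_params("side")
print("S",[onz(S,u,v,.01)[:2] for u,v in((224.2,211.7),(252,247),(277.5,235.5))])
print("D",[onz(D,u,v,.01)[:2] for u,v in((237.5,261.2),(261.7,275),(295.7,237.5))])
R=np.array([[-1.,0,0],[0,1,0],[0,0,-1]])
for p in([.50,.04,.40],[.45,.04,.40],[.45,.04,.35]):
    q=ik(p,R); print(q)
    if q is not None:
        goto(p,R);break
P=camera_params("wrist");im=camera("wrist");cv2.imwrite("pics/w1.png",im[:,:,::-1]);np.save("w1.npy",P,allow_pickle=True)
print(P["extrinsics"],read_state()["t"],read_state()["ee_pos"])
E
```

```text
S [array([ 0.4458, -0.0338]), array([ 0.5958, -0.0079]), array([0.5829, 0.0692])]
D [array([0.4192, 0.0342]), array([ 0.4336, -0.0393]), array([ 0.5855, -0.0115])]
[  1.6599 -14.8238  88.734   -0.     106.0897 -88.3401]
[[-0.0004 -0.9506 -0.3103  0.4215]
 [ 1.     -0.0008  0.0012  0.0408]
 [-0.0014 -0.3103  0.9506  0.5278]
 [ 0.      0.      0.      1.    ]] 2.5333 [0.5001 0.0405 0.3998]
```

View pics/w1.png

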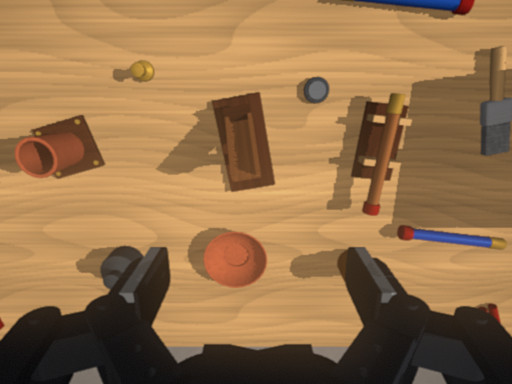

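Wrist view: cup mouth centred near (36,157) with its base to the right, rest base with corners about (213,101), (260,93), (273,184), (232,190), tamp brass foot at (397,103) and red head at (372,209). Now measure by masks.

```bash
python3 - <<'E'
from h import *
P=np.load("w1.npy",allow_pickle=True).item();S=camera_params("scene");D=camera_params("side")
im=cv2.imread("pics/w1.png");hsv=cv2.cvtColor(im,cv2.COLOR_BGR2HSV)
def pts(m,x0,y0,x1,y1):
    y,x=np.nonzero(m[y0:y1,x0:x1]);return np.c_[x+x0,y+y0].astype(np.float32)
H,Sa,V=[hsv[...,i].astype(int) for i in range(3)]
red=((H<6)|(H>172))&(Sa>170)&(V>60)
for x,y in((372,209),(397,103),(385,150),(218,150),(240,100),(205,150),(275,150),(36,157),(22,150)): print((x,y),hsv[y,x],end=' ')
p=pts(red,355,190,392,225);print("\nred",len(p),p.min(0),p.max(0),p.mean(0))
br=(H>18)&(H<30)&(Sa>150)
p2=pts(br,385,88,410,118);print("brass",len(p2),p2.min(0) if len(p2) else 0,p2.max(0) if len(p2) else 0,p2.mean(0))
h=onz(P,*p.mean(0),.035);f=onz(P,*p2.mean(0),.035);print("head c",h,"foot c",f,np.linalg.norm(h-f),"expect .175")
# rest base
dk=(V<110)&(H<14);dk=cv2.morphologyEx(dk.astype(np.uint8),cv2.MORPH_OPEN,np.ones((3,3)))
n,l,st,c=cv2.connectedComponentsWithStats(dk)
for name,(x,y) in dict(rest=(222,150),cupbase=(85,160)).items():
    k=l[y,x];print(name,k,st[k])
    if k==0: continue
    q=pts(l==k,0,0,512,384);w=np.array([onz(P,u,v,.01)[:2]*1000 for u,v in q],np.float32)
    r=cv2.minAreaRect(w);print(r,cv2.boxPoints(r))
# cup rim
tc=((H<12)&(Sa>120)&(V>110)).astype(np.uint8)
p=pts(tc,8,125,70,190);print("terr left/top/bottom",p.min(0),p.max(0)[1]);
print("cup",onz(P,36.5,157,.09))
for n,Q in(("scene",S),("side",D)): print(n,[proj(Q,X) for X in (h,f)])
cv2.imwrite("pics/w1z.png",np.hstack([cv2.resize(im[85:200,200:290],None,fx=5,fy=5,interpolation=cv2.INTER_CUBIC)[:575],cv2.resize(im[110:190,5:70],None,fx=5,fy=5,interpolation=cv2.INTER_CUBIC)[:575] if 0 else cv2.resize(im[105:220,10:80],None,fx=5,fy=5,interpolation=cv2.INTER_CUBIC)]))
E
```

```text
(372, 209) [  4 195 144] (397, 103) [ 20 177 160] (385, 150) [ 13 161 128] (218, 150) [ 16 130 126] (240, 100) [ 11 162  85] (205, 150) [ 16 130 135] (275, 150) [ 17 132 195] (36, 157) [  9 172 151] (22, 150) [  9 170 141] 
red 73 [369. 206.] [378. 214.] [373.5891 209.7671]
brass 273 [387.  94.] [404. 113.] [395.6557 103.304 ]
head c [0.6194 0.2417 0.035 ] foot c [0.4418 0.2549 0.035 ] 0.17807315623120093 expect .175
rest 0 [     0      0    512    384 187763]
cupbase 14 [  39  116   62   60 1224]
((513.472412109375, -276.2465515136719), (86.70320129394531, 80.24069213867188), 15.663819313049316) [[ 460.8986 -249.3208]
 [ 482.563  -326.5815]
 [ 566.0463 -303.1723]
 [ 544.3818 -225.9116]]
terr left/top/bottom [ 15. 133.] 177.0
cup [ 0.5151 -0.2812  0.09  ]
scene [array([342.7858, 221.0678]), array([316.5614, 179.8833])]
side [array([243.0556, 183.825 ]), array([193.1621, 208.0283])]
```

View pics/w1z.png

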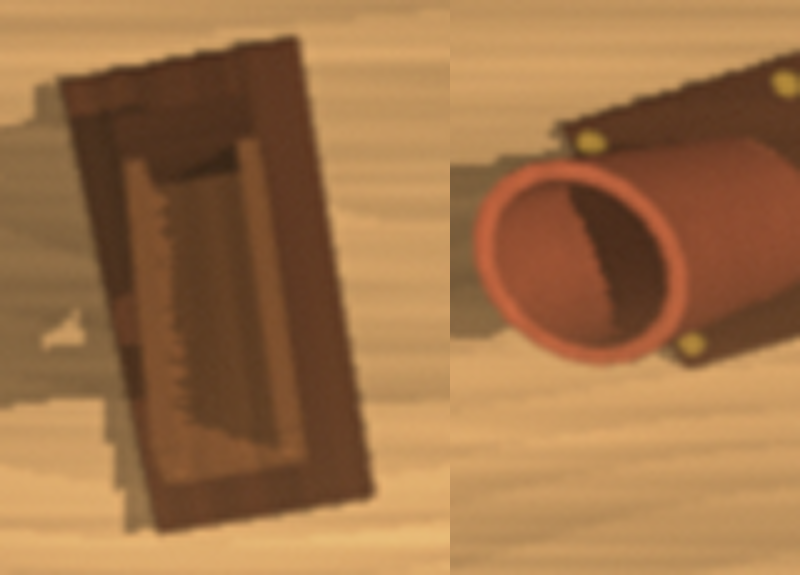

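Crop: the rest base corners are at crop (60,78), (298,38), (373,497), (157,532), and the dark stop is at the upper (small-x) end. The channel widens towards image bottom, so it rises towards +x. The cup rim is centred at pixel (36.3,157.2). Now compute the rest frame and check IK for the plan.

```bash
cat > plan.py <<'E'
from h import *
P=np.load("w1.npy",allow_pickle=True).item()
C=[onz(P,u/5+200,v/5+85,.01) for u,v in((60,78),(298,38),(373,497),(157,532))]
hx=(C[2]+C[3]-C[0]-C[1])/2;hx[2]=0
L=np.linalg.norm(hx);hx/=L;hy=np.array([-hx[1],hx[0],0]);up=np.array([0,0,1.])
ctr=np.mean(C,0);org=ctr+.01*hx;org[2]=0
foot_r=org-.06*hx+.034*up
a45=(hx+up)/2**.5
cup=np.array([.515,-.2805,0])
hd=np.array([.6180,.2390,.035]);ft=np.array([.4418,.2549,.035])
at=(hd-ft)/np.linalg.norm(hd-ft);mid=ft+.086*at
def Rot(z,y): # tool rotation with given z and y
    z=z/np.linalg.norm(z);y=y-z*(y@z);y/=np.linalg.norm(y);return np.c_[np.cross(y,z),y,z]
def tcp(g,R): return g+.005*R[:,2]
E
python3 - <<'E'
from plan import *
print("rest L",L,"W",[np.linalg.norm(C[0]-C[1]),np.linalg.norm(C[2]-C[3])],"hx",hx,"org",org,"foot",foot_r,"mid",mid,"at",at)
# check channel ends projected: expected upper wall tops vs. seen
for s in(-1,1):
    print(proj(P,foot_r+a45*.105+(-11+14)*.001*np.cross(a45,-hy)+hy*.018*s), proj(P,foot_r+(3)*.001*np.cross(a45,-hy)+hy*.018*s))
yt=np.cross(up,at)
for s in(1,-1):
    R=Rot(-up,s*yt);print("grasp",s,ik(tcp(mid+.045*at,R),R))
    for al in(45,30):
        z=np.sin(np.radians(al))*hx-np.cos(np.radians(al))*up
        R=Rot(z,s*hy);print(" lay",al,s,ik(tcp(foot_r+.145*a45,R),R),ik(tcp(foot_r+.145*a45-.1*z,R),R))
    for al in(0,15,30):
        z=np.sin(np.radians(al))*hx-np.cos(np.radians(al))*up
        R=Rot(z,s*hy);print(" regrasp",al,s,ik(tcp(foot_r+.148*a45,R),R))
        for az in(-30,0):
            r=np.array([np.cos(np.radians(az)),np.sin(np.radians(az)),0]);b=np.radians(al+45)
            z2=np.sin(b)*r-np.cos(b)*up;R=Rot(z2,s*np.cross(up,r))
            g=cup+up*(.020+.148);print("  cup",al,az,ik(tcp(g,R),R),ik(tcp(g+.12*up,R),R))
E
```

```text
rest L 0.15772693270489602 W [np.float64(0.0783892346460525), np.float64(0.07796364021850073)] hx [0.9849 0.1729 0.    ] org [0.5201 0.0207 0.    ] foot [0.461  0.0103 0.034 ] mid [0.5275 0.2472 0.035 ] at [ 0.996  -0.0899  0.    ]
[233.0505 176.1104] [227.4221 119.0652]
[257.8533 171.9125] [249.7438 115.0502]
grasp 1 [ 20.6676   8.1683 101.6554  -0.      70.1763 -64.1761]
 lay 45 1 [  -4.6922  -27.8089  130.5562   18.3643   34.5854 -115.7584] [  -8.0652  -43.8437  132.8376   16.9284   48.7085 -114.3131]
 lay 30 1 [  -2.7914  -21.2349  121.932     8.256    50.2121 -106.3917] [  -4.46    -31.9268  120.8928    8.1012   62.0601 -106.3676]
 regrasp 0 1 [  0.2948  -4.1046 103.9983  -0.      80.1064 -99.663 ]
  cup 0 -30 [-31.5857 -25.9719 126.3163   1.9706  34.6825 -92.742 ] [-31.5857 -29.84   117.5857   1.5262  47.2753 -92.157 ]
  cup 0 0 [ -44.3341  -20.6975  122.6614   40.0964   50.1059 -153.0087] [ -44.3341  -24.9086  114.3294   34.7552   60.0923 -143.7226]
 regrasp 15 1 [  -1.0667  -12.9254  112.6996    3.1174   65.5225 -101.9503]
  cup 15 -30 [-31.7798 -29.9662 134.3062   5.6885  15
[... 993 characters left out ...]
.9913] [-44.3341 -24.9086 114.3294  34.7552  60.0923  36.2774]
 regrasp 15 -1 [ -1.0667 -12.9254 112.6996   3.1174  65.5225  78.0497]
  cup 15 -30 [-31.7798 -29.9662 134.3062   5.6885  15.7456  83.6335] [-31.7798 -35.7014 126.2706   3.1332  29.4795  86.3816]
  cup 15 0 [-48.6784 -22.1146 129.2082  64.5279  46.0898   4.8576] [-48.6784 -28.3542 121.8246  54.4682  53.0555  20.2876]
 regrasp 30 -1 [ -2.729  -21.0202 121.5728   8.1999  50.3464  73.7141]
  cup 30 -30 [-31.9283 -29.2364 140.4855 163.3461   6.512  -73.9469] [-31.9283 -38.4299 133.8523  11.05     9.7633  78.607 ]
  cup 30 0 [-51.759  -19.3352 134.0518  91.124   49.3583 -19.9064] [-51.759  -28.7575 128.2457  78.3282  50.7751  -0.0902]
```

The base measures 158 x 78 mm against 160 x 80 expected, and the channel edges project within 1–2 px. Everything is reachable, so grasp and lift.

```bash
python3 - <<'E'
from plan import *
yt=np.cross(up,at);R=Rot(-up,yt);g=tcp(mid+.045*at,R)
goto(g+.1*up,R);print(move_l(g,max_force=15,v=.12));grab()
s=read_state();print(s["ee_pos"],s["gripper_width"],s["grasp_force"],s["t"])
move_l(g+.17*up,v=.2)
s=read_state();print(s["ee_pos"],s["gripper_width"],s["grasp_force"],s["ft_force"],s["t"])
S=[camera(n) for n in("scene","side")]
out=[]
exp=[s["ee_pos"]-.005*s["tool_rot"][:,2]+d*at for d in(-.145,.055)]
for n,im in zip(("scene","side"),S):
    Q=camera_params(n);pp=[proj(Q,e) for e in exp];print(n,pp)
    c=np.mean(pp,0).astype(int);b=im[max(c[1]-50,0):max(c[1]-50,0)+100,max(c[0]-50,0):max(c[0]-50,0)+100,::-1];print("origin",max(c[0]-50,0),max(c[1]-50,0))
    out.append(cv2.resize(b,(400,400),interpolation=cv2.INTER_CUBIC))
cv2.imwrite("pics/lift.png",np.hstack(out))
E
```

```text
False
[0.5723 0.2432 0.0302] 0.21316356461310243 58.42267155647278 5.4417
[0.5718 0.2429 0.1984] 0.2123198655788366 58.543996810913086 [-1.3365 -0.8025 -2.6359] 6.4417
scene [array([320.1029, 129.2309]), array([352.0845, 173.9687])]
origin 286 101
side [array([179.1847, 160.4657]), array([243.1717, 135.456 ])]
origin 161 97
```

View pics/lift.png

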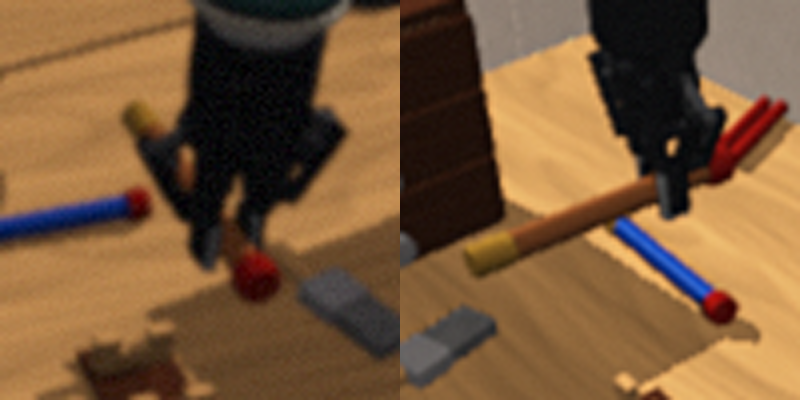

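Foot end seen at scene (318.5,128.5) and side (178.5,161), against expected (320,129) and (179,160.5). The tamp hangs level in the grip as planned, so now lay it in the rest.

```bash
python3 - <<'E'
from plan import *
n=(up-hx)/2**.5;R=Rot(-n,hy)
g=tcp(foot_r+(.145+.005)*a45,R)
for w in(g+.05*n+.08*up,g+.05*n+.05*up,g+.05*n+.05*up+.03*hx):
    q=ik(w,R);print(q)
    if q is not None: break
goto(w,R);print(read_state()["t"])
move_l(g+.035*n,v=.15)
print(move_l(g+.004*n,v=.06,max_force=12));s=read_state();print(s["ee_pos"]-g,s["ft_force"])
print(move_l(g-.001*n,v=.02,max_force=8));s=read_state();print(s["ee_pos"]-g,s["ft_force"],s["t"])
out=[]
for nm in("scene","side"):
    Q=camera_params(nm);print([proj(Q,foot_r+d*a45) for d in(.005,.205)])
    c=proj(Q,foot_r+.08*a45).astype(int);print(c-50);im=camera(nm)[c[1]-50:c[1]+50,c[0]-50:c[0]+50,::-1]
    out.append(cv2.resize(im,(400,400),interpolation=cv2.INTER_CUBIC))
cv2.imwrite("pics/lay.png",np.hstack(out))
E
```

```text
[  -6.0421  -37.8393  125.297    14.8216   49.633  -111.1871]
7.5833
False
[-0.0028 -0.0005  0.0029] [-0.016   0.7857 -0.6222]
False
[ 0.001   0.     -0.0001] [-2.7792 -1.1648  3.7825] 9.4083
[array([241.302, 204.801]), array([270.0998, 196.2049])]
[201 151]
[array([256.778 , 249.4496]), array([290.1643, 176.4784])]
[219 172]
```

View pics/lay.png

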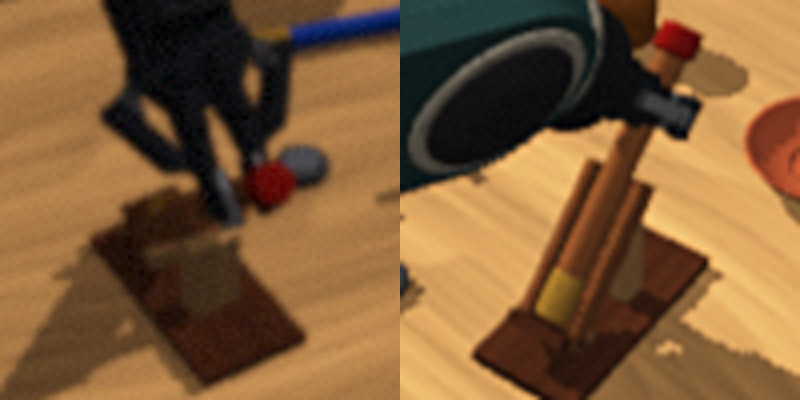

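The side crop shows the tamp lying in the channel with the brass foot at the bottom, near (258,246), and the red head up. Let go, back off, verify, then regrasp from nearly straight above.

```bash
python3 - <<'E'
from plan import *
n=(up-hx)/2**.5;R=Rot(-n,hy)
gripper_open();p=read_state()["ee_pos"];move_l(p+.07*n,v=.2)
wait(.2)
rs=[];
for nm in("scene","side"):
    im=camera(nm);Q=camera_params(nm);e=proj(Q,foot_r+.193*a45);hsv=cv2.cvtColor(im[:,:,::-1].copy(),cv2.COLOR_BGR2HSV)
    m=((hsv[...,0]<5)|(hsv[...,0]>173))&(hsv[...,1]>180)&(hsv[...,2]>50)
    y,x=np.nonzero(m);k=np.hypot(x-e[0],y-e[1])<14;c=(x[k].mean(),y[k].mean());print(nm,e,k.sum(),c);rs.append(ray(Q,*c))
X,_=tri(rs);d=X-foot_r;print(X,"along",d@a45,"lat",d@hy,"norm",d@n,_,read_state()["t"])
b=np.radians(10);z=np.sin(b)*hx-np.cos(b)*up;R2=Rot(z,hy);g=tcp(foot_r+.148*a45,R2)
print(ik(g-.07*z,R2),ik(g,R2))
E
```

```text
scene [268.0855 196.8061] 82 (np.float64(267.9634146341463), np.float64(196.67073170731706))
side [288.1523 180.8758] 69 (np.float64(286.9130434782609), np.float64(182.9855072463768))
[0.5912 0.0348 0.1663] along 0.18728946006068012 lat 0.0015827216930814844 norm -0.00015013290080178365 [np.float64(0.0008042595970568167), np.float64(0.000804259597056803)] 10.9667
[  -0.8304  -13.9054  106.5238    1.9074   77.5616 -101.0391] [  -0.5784  -10.0366  109.763     1.931    70.4491 -101.0261]
```

The tamp lies on the rest axis, 1.6 mm off laterally, with its foot at the stop. Regrasp, lift along the slope, carry it upright above the cup.

```bash
cat >> plan.py <<'E'
b=np.radians(10);z1=np.sin(b)*hx-np.cos(b)*up;R2=Rot(z1,hy);g2=tcp(foot_r+.148*a45+.0015*hy,R2)
az=np.radians(-30);rr=np.array([np.cos(az),np.sin(az),0]);b2=np.radians(55)
z3=np.sin(b2)*rr-np.cos(b2)*up;R3=Rot(z3,np.cross(up,rr))
g3=tcp(cup+up*(.018+.148),R3)
E
python3 - <<'E'
from plan import *
n=(up-hx)/2**.5
for w in(g3+.11*up,g3+.13*up): print(ik(w,R3))
goto(g2-.07*z1,R2);print(move_l(g2,v=.12,max_force=15));grab()
s=read_state();print(s["ee_pos"]-g2,s["gripper_width"],s["grasp_force"],s["t"])
move_l(g2+.05*n+.07*up,v=.15)
goto(g3+.11*up,R3)
s=read_state();print(s["ee_pos"]-g3,s["gripper_width"],s["t"])
out=[]
for nm in("scene","side"):
    Q=camera_params(nm);gp=s["ee_pos"]-.005*s["tool_rot"][:,2];print([proj(Q,gp+d*up) for d in(-.148,.052)],proj(Q,cup+.09*up))
    c=proj(Q,gp-.08*up).astype(int);c=np.maximum(c,60);print(c-60);im=camera(nm)[c[1]-60:c[1]+60,c[0]-60:c[0]+60,::-1]
    out.append(cv2.resize(im,(400,400),interpolation=cv2.INTER_CUBIC))
cv2.imwrite("pics/cup.png",np.hstack(out))
E
```

```text
[-31.7178 -33.7525 124.4133   2.4925  34.3766 -93.0431]
[-31.7178 -34.1629 122.8079   2.3721  36.3906 -92.8954]
False
[ 0.0001 -0.0001  0.0002] 0.21588997225035483 58.42324733734131 13.0417
[0.0004 0.0005 0.1097] 0.21215230900606888 15.1083
[array([131.4057, 221.5856]), array([113.2   , 153.0338])] [134.0838 232.5474]
[ 65 140]
[array([376.9103, 285.4971]), array([402.2157, 207.8402])] [373.2962 297.2386]
[324 202]
```

View pics/cup.png

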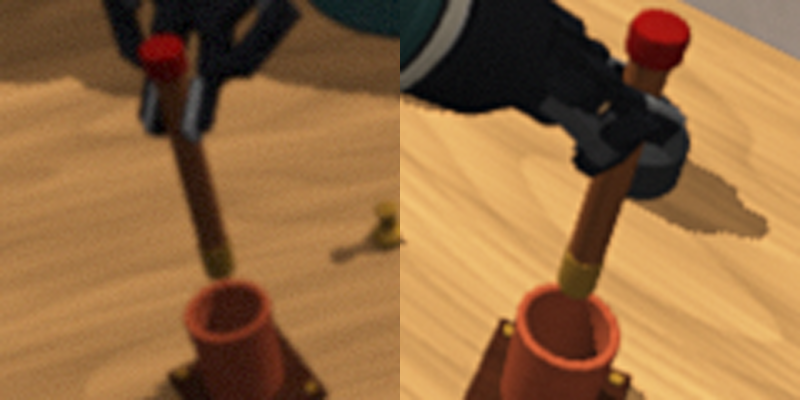

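The foot is at scene (131,222) and side (376,289), matching the expected points, and the tamp hangs upright over the cup mouth. Lower it until it touches, release and back off.

```bash
python3 - <<'E'
from plan import *
print(move_l(g3+.008*up,v=.1,max_force=12));print(read_state()["ee_pos"]-g3)
print(move_l(g3-.004*up,v=.02,max_force=6));s=read_state();print(s["ee_pos"]-g3,s["ft_force"])
gripper_open();p=read_state()["ee_pos"];move_l(p-.10*z3,v=.12);wait(.8)
s=read_state();print(s["t"],s["ft_force"])
out=[]
for nm in("scene","side"):
    im=camera(nm);cv2.imwrite(f"pics/end_{nm}.png",im[:,:,::-1])
    out.append(cv2.resize(im[:,:,::-1],(400,300)))
    c=proj(camera_params(nm),cup+.1*up).astype(int);out.append(cv2.resize(im[c[1]-60:c[1]+60,c[0]-80:c[0]+80,::-1],(400,300),interpolation=cv2.INTER_CUBIC))
cv2.imwrite("pics/end.png",np.vstack([np.hstack(out[:2]),np.hstack(out[2:])]))
E
```

```text
False
[ 0.0002 -0.0001  0.0089]
True
[ 0.0003 -0.0002  0.0011] [-0.9374 -0.1498  3.9785]Traceback (most recent call last):
  File "<stdin>", line 4, in <module>
cell.MotionError: the arm cannot follow that straight line within its joint ranges
```

Contact came at the cup floor, and the gripper is open. The 100 mm retreat exceeded the joint range, so I'll find a feasible one: shorter back, then up.

```bash
python3 - <<'E'
from plan import *
p=read_state()["ee_pos"]
for d in(.08,.07,.06,.05,.04):
    try: move_l(p-d*z3,v=.12);print("back",d);break
    except MotionError: pass
p=read_state()["ee_pos"]
for d in(-rr*.03+.06*up,.06*up,.03*up):
    try: move_l(p+d,v=.12);print("up",d);break
    except MotionError: pass
wait(.5);s=read_state();print(s["t"],s["ft_force"],s["qpos"])
out=[]
for nm in("scene","side"):
    im=camera(nm)
    out.append(cv2.resize(im[:,:,::-1],(400,300)))
    c=proj(camera_params(nm),cup+.1*up).astype(int);out.append(cv2.resize(im[c[1]-60:c[1]+60,c[0]-80:c[0]+80,::-1],(400,300),interpolation=cv2.INTER_CUBIC))
cv2.imwrite("pics/end.png",np.vstack([np.hstack(out[:2]),np.hstack(out[2:])]))
E
```

```text
back 0.08
up [0.   0.   0.06]
19.4417 [-0.5092  0.3465 -0.574 ] [-32.1031 -45.2417 130.9142   2.7138  39.3906 -93.3056]
```

View pics/end.png

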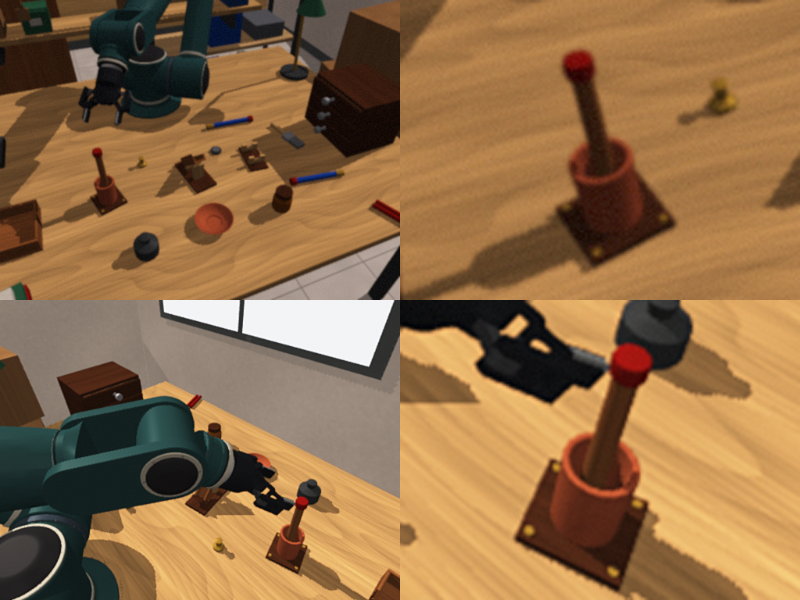

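The tamp stands in the cup, foot down, leaning on the rim (head at scene crop (578,65)). The gripper is clear of it and the bystanders are undisturbed. Hand in.

```bash
python3 -c "
from cell import *
print(sign_off())"
```

```text
the job is handed in; nothing more can be done
None
```

The tamp was laid in the sloping rest and let go, then regrasped another way and lowered brass foot down to the cup floor before release; I handed the job in at about 19.5 s, with the gripper clear and the other things on the table apparently unmoved in the last pictures.

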